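# Park the vegetable slicer's carriage behind its spring catch

## Task

The slicer's food carriage is stopped by a spring catch. With the fingertips press the long steel catch bar down and keep it down while you push the carriage's side wing along, past the catch tooth and on until the carriage is fully home against its end stop; then let go, so that the catch springs back up behind the wing. Only press and push: do not touch the black knob on the carriage, do not force the carriage over the standing catch, and leave everything else on the counter where it is.

Things in the scene. Friction and masses are not known exactly. Their poses are not given: they have to be found in the camera images.
- slicer: Vegetable slicer, fixed: dark plastic bed 100 mm wide (x), 280 mm long (y), top 40 mm above the counter, grey handle stub at its -y end, raised end stop wall at its +y end. Origin on the counter under the bed's middle, z up. The carriage slides along +y; the catch bar runs along the +x side, away from the robot.
- carriage (a joint): Carriage position along slicer +y, m: 0 near end, 0.15 against the end stop (home). Starts at 0 to 0.04. Stops against the standing tooth at 0.057; above 0.089 the tooth is free behind the wing. Stays where left; about 2 N moves it. White carriage, 88 x 88 mm, top 78 mm above the counter.
- catch (a joint): How far the catch bar is pressed, m: 0 up (bar top 50 mm, tooth top 62 mm above the counter), 0.012 fully down (38 and 50 mm). The wing passes over the tooth when pressed more than 0.008. Spring: about 3 N to start, 7 N fully down, the same anywhere along the bar; it springs back up when let go, unless the wing is over the tooth.
- push_face (a point): Middle of the flat rear (-y) face of the carriage's wing: an upright white plate 16 mm thick along y, 54 to 80 mm above the counter, jutting out at +x over the catch bar (to slicer x 96 mm). Point at slicer x 80 mm, y = -0.093 + carriage value, 67 mm up; push it towards slicer +y. The carriage body's side is 36 mm to its -x side.
- bar_middle (a point): Middle of the clear strip on top of the flat steel catch bar (slicer x 80, y -35 mm). The bar covers slicer x 52 to 98, y -155 to 85 mm; the strip x 66 to 98 mm is clear for fingertips along its whole length. Moves down with the bar.
- tooth_top (a point): Top middle of the small steel tooth on the bar's inner edge (slicer x 53 to 63, y -20 to -4 mm), which stands 12 mm above the bar in the wing's way. Moves down with the bar.
- knob: Black round knob, 34 mm across, on top of the carriage, 78 to 97 mm above the counter; not to be touched. Origin at its foot, z up.
- salt_jar: Small closed jar, 44 mm across, 85 mm tall, standing beyond the catch bar. Origin under its middle. Bystander.
- slice_a: Aubergine slice, dark rim and pale face, 62 mm across, 14 mm thick, lying near the slicer. Origin under its middle. Bystander.
- cup: White cup, 68 mm across, 70 mm tall, on the robot's side of the slicer. Origin under its middle. Bystander.
- knife: Kitchen knife, 300 mm long, wooden handle, lying on the cutting board at the left. Origin at the blade's heel. Bystander.
- slice_b: Aubergine slice, 62 mm across, 14 mm thick, on the cutting board. Origin under its middle. Bystander.
- plate: White dinner plate, 200 mm across, 20 mm tall, at the right. Origin under its middle. Bystander.
- lunch_box: Yellow lidded box, 96 x 136 mm, 62 mm tall, far right. Origin under its middle. Bystander.

How it is judged:
By the outcome, as a careful person would: the job done as asked, in the order asked, and still so for the second after the job is handed in, with the robot touching nothing.
It also fails if it takes over 32 s, if anything falls off the work surface, if the arm or the gripper's body presses on something with over 40 N, if the wrist force passes 120 N, or if a joint passes its speed limit or range.

## Robot

A 6-joint arm with a two-finger parallel gripper is mounted at the origin on the work surface. World frame = base frame: x ahead of the robot, y to its left, z up, the work surface at z = 0. Lengths are in mm, angles in degrees, forces in N, time in s.
With the tool pointing down it reaches from about 300 to 850 mm from the base axis. Payload 4.2 kg.
Tool frame: the origin (TCP) lies on the centre line of the jaws, within the pads' length; the fingertips stand 11 mm ahead of it and the grasp point (between the pads) lies 8 mm behind it; z points along the fingers, y is the line along which they close (so a half turn about z gives the same grasp; the last joint's range is limited). The gripper opens to 91 mm and grips with 3 to 60 N. Pads are 32 mm wide; open, the fingers measure 118 mm over their backs; the gripper's body (76 mm by 178 mm) begins 60 mm behind the grasp point.
Start: joints at [62.338, 18.312, 89.639, -0, 72.044, -1.146], TCP at [256.716, 514.528, 224.976] pointing down, gripper open.
Joint ranges: [-177.97, 177.97], [-48.28, 115.42], [12.27, 149.76], [-77.06, 257.06], [2.81, 150.46], [-146.56, 146.56]. Speed limits (degrees/s): [147.25, 147.25, 180, 180, 180, 180].

## Interface

Orientations are given as [roll, pitch, yaw] about the fixed x, y, z axes, in that order (R = Rz(yaw) Ry(pitch) Rx(roll)).
In Python, from workcell import env, grab_frame, camera_model, models gives the robot as it stands.
- The arm moves only by the shell command python3 -m crank 'ROWS' [FORCE]. ROWS is text: rows parted by semicolons, each of 7 numbers parted by spaces: the closure, from -1 (fully open) to 1 (shut), so that 0 is half open, then the shift along the tool's x, y, z in mm, then the turn, a rotation vector about the tool's x, y, z in degrees. A call has 1 to 10 rows; each row shifts and turns the commanded pose from where the row before left it, along the tool's axes as they then stand; what a row does not reach is not made up. A row lasts 1/8 s, in which the tool goes at most 62.5 mm and 10.7 degrees, less where a joint would pass 70% of its speed; a pose out of reach is approached as far as the arm can. A call is refused whole if a number of a shift passes 62.5 or a number of a turn 10.7, either way. A call with a gripper value outside its range is refused whole. The fingers move at their own pace and stop on an object; FORCE is the grip in N (left out, the last holds). Time passes only in rows, so rows that do not move let the fingers close. It gives the time, the measured TCP pose, the force, the opening and the grip force at its end, in the units of the state.
- env.state(): the state, without advancing time (a new reading comes with each control period).
- grab_frame(name): name is "side" or "top"; returns the picture (384x512x3 uint8, blue, green, red); there is no depth.
- camera_model(name): a dict with "K" (3x3 intrinsics, pixels), "k1" (the pictures are not rectified: a ray, as slopes to the right and down, at radius r is drawn at 1 + k1 r^2 times it, then the intrinsics apply), "R" (3x3) and "t" (3): a world point X has camera coordinates R X + t. Camera axes: x right, y down, z forward; pixel columns grow to the right and rows downward; lengths in mm; the calibration is good to about 2 mm. A picture is of the moment at which its call begins. camera_model takes no time and is no camera call.
- env.job_done(): hands the job in; it is judged then, once.
Trained networks look in the newest picture that a camera, given by its name, has taken for a name from the list of things; names that differ only in an ending like _2 or _b are one class to them, and where a whole thing is asked for, a point or a joint stands for the part that bears it (a point fixed in the world has none). Each returns a list of dicts, best first, with "p" (0 to 1); they miss things now and then, are a little off and sometimes report something else, mostly with a low value. They report only what shows in the picture. A call takes as long as a camera call.
- models.search_frame(name, camera): "point" ([x, y, z] in mm, in world coordinates, good to about 4 mm: the middle of the surface that is visible of it).
The state is a dict: "time_s": time; "qpos": joint angles; "qvel": joint speeds; "effort": joint torques, N m; "ee_pos": TCP position; "ee_rot": TCP orientation; "force": force on the tool from outside, world axes, zero at the start; "torque": the same for the moment, N m; "gripper_width": finger opening in mm; "gripper_force": force on a finger pad.
Only numpy, scipy, OpenCV 4.12 (cv2) and the standard library are available. Lean on these libraries where they do the work, as an engineer would, in place of code of your own. Each camera call takes 0.05 s, during which the arm holds its last target. There are 200 camera calls.

## Working session

There is one attempt and no reset: what is moved stays moved. The work goes in short steps, Python scripts to look and compute and a shell command to move; the robot and the scene stay as the last step left them, time stands still between calls to the robot, and variables do not carry over. Pictures are saved under pics/ and viewed, at most 10 in all, crops included, and the job is handed in when it is done.

```bash
mkdir -p pics
python3 - <<'E'
from workcell import env, grab_frame, camera_model, models
import cv2
for c in("top","side"):
    cv2.imwrite(f"pics/{c}0.png",grab_frame(c))
    for n in ["slicer","carriage","push_face","bar_middle","tooth_top","knob","salt_jar","slice_a","cup"]:
        r=models.search_frame(n,c)
        print(c,n,[([round(v) for v in d["point"]],round(d["p"],2)) for d in r[:2]])
s=env.state();print(s["time_s"],s["ee_pos"],s["ee_rot"],s["force"],s["gripper_width"])
E
```

```text
top slicer [([553, 20, 46], 0.69)]
top carriage [([554, -33, 79], 0.84)]
top push_face [([560, -36, 78], 0.95)]
top bar_middle [([524, 511, 23], 0.15)]
top tooth_top [([601, 46, 48], 0.59)]
top knob [([554, -38, 94], 0.55), ([559, -35, 78], 0.51)]
top salt_jar [([691, 86, 82], 0.6)]
top slice_a [([444, 434, 26], 0.85), ([717, -20, 15], 0.68)]
top cup [([381, 56, 14], 0.73)]
side slicer [([553, -36, 41], 0.81)]
side carriage [([568, -51, 72], 0.72), ([607, 40, 51], 0.51)]
side push_face [([558, -54, 76], 0.59)]
side bar_middle [([605, 40, 48], 0.79)]
side tooth_top [([605, 40, 54], 0.72)]
side knob [([552, -42, 94], 0.41)]
side salt_jar [([692, 73, 52], 0.68)]
side slice_a [([721, -37, 16], 0.62)]
side cup [([389, 38, 44], 0.56)]
1.0 [256.72669484 514.54434819 225.00160062] [1.79992788e+02 1.31077241e-03 1.53486155e+02] [-0.34774488 -0.15937055  0.47566924] 91.19048397832327
```

```bash
ls; ls pics
```

```text
pics
side0.png
top0.png
```

View pics/top0.png

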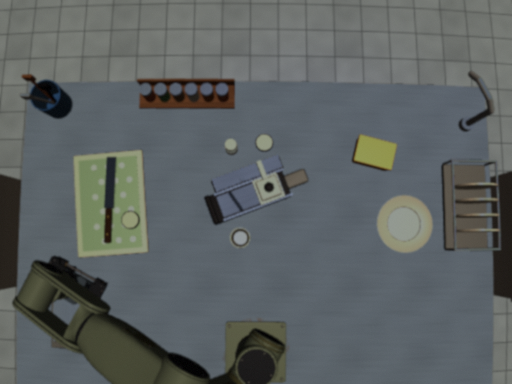

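View pics/side0.png

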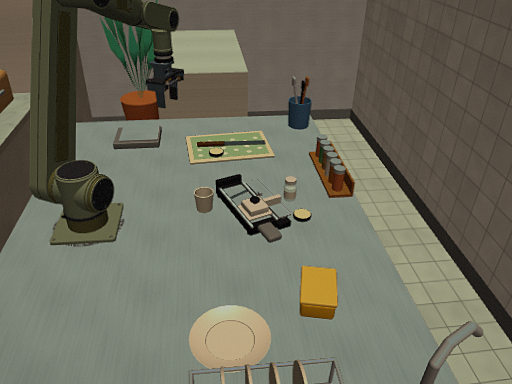

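The top view shows the slicer tilted, with its end stop at (213,208), handle at (297,178), knob at (268,187), wing around (263,168) and bar at (240,175). The jar is at (231,145) and slice_a at (264,142). I'll zoom in for the exact pose.

Run:
```python
import cv2
a=cv2.imread("pics/top0.png")[130:230,195:315]; cv2.imwrite("pics/t1.png",cv2.resize(a,None,fx=6,fy=6,interpolation=cv2.INTER_CUBIC)[:600])
a=cv2.imread("pics/side0.png")[165:245,205:315]; cv2.imwrite("pics/s1.png",cv2.resize(a,None,fx=7,fy=7,interpolation=cv2.INTER_CUBIC))
```

```text
(no output)
```

View pics/t1.png

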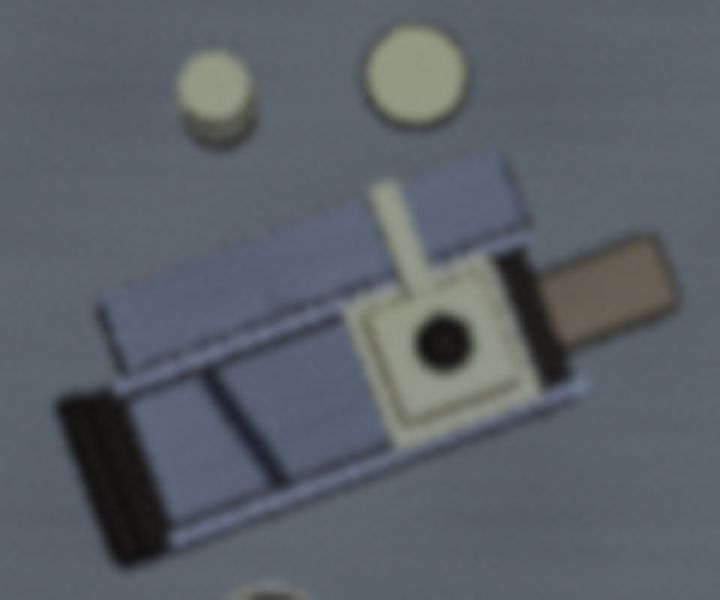

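View pics/s1.png

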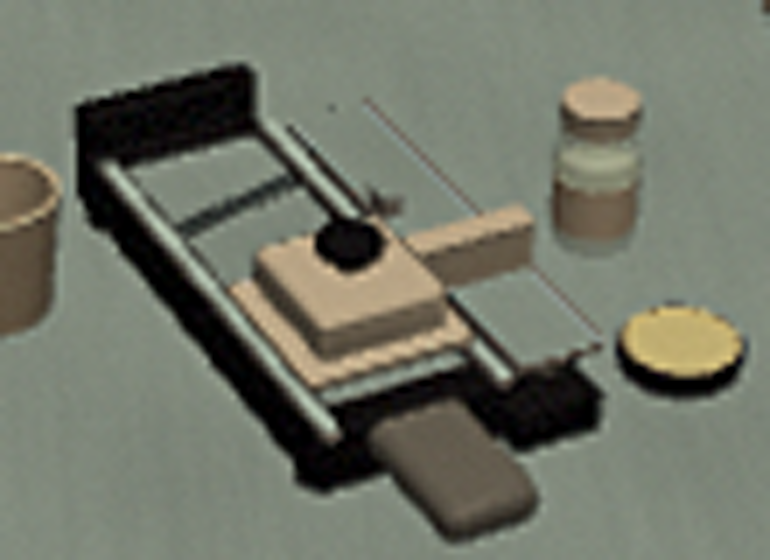

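```bash
cat > fit.py <<'E'
import numpy as np
from workcell import camera_model
from scipy.optimize import least_squares
cm={c:camera_model(c) for c in("top","side")}
def proj(c,X):
    m=cm[c];p=np.asarray(m["R"])@X+np.asarray(m["t"]).ravel();s=p[:2]/p[2];s=s*(1+m["k1"]*(s@s));return (np.asarray(m["K"])@[*s,1])[:2]
def W(p,x,y,z):
    c,s=np.cos(p[2]),np.sin(p[2]);return np.array([p[0]+c*x-s*y,p[1]+s*x+c*y,z])
E
cat > f1.py <<'E'
from fit import *
T=lambda X,Y:(195+(X+.5)/6-.5,130+(Y+.5)/6-.5)
S=lambda X,Y:(205+(X+.5)/7-.5,165+(Y+.5)/7-.5)
# cam,px,x,y,z,moves
F=[("top",T(100,305),98,85,50,0),("top",T(505,155),98,-155,50,0),("top",T(530,228),52,-155,50,0),("top",T(125,372),52,85,50,0),
("top",T(370,188),96,-77,80,1),("top",T(399,180),96,-93,80,1),
("side",S(365,97),98,85,50,0),("side",S(603,345),98,-155,50,0),("side",S(533,238),96,-93,80,1),("side",S(525,206),96,-77,80,1),("side",S(533,265),96,-93,54,1)]
def res(p): return np.concatenate([(proj(c,W(p,x,y+m*p[3],z))-px)*(1 if c=="side" else 1) for c,px,x,y,z,m in F])
r=least_squares(res,[553,20,1.2,20],loss="soft_l1")
print(r.x,np.degrees(r.x[2]));print(res(r.x).reshape(-1,2).round(1))
p=r.x
for n,v in dict(push=(80,-93+p[3],67),rear=(80,-35,50),tooth=(58,-12,62),knob=(0,0,0)).items(): print(n,W(p,*v).round(1))
for n,P in dict(jar=[691,86,82],slice=[718,-28,15]).items():
    d=np.array(P[:2])-p[:2];c,s=np.cos(p[2]),np.sin(p[2]);print(n,"slicer xy",c*d[0]+s*d[1],-s*d[0]+c*d[1])
E
python3 f1.py
```

```text
[ 5.23929996e+02  3.90992325e+01  3.58166725e-01 -7.87772340e-01] 20.521441703024962
[[ 0.1 -2.1]
 [-0.9 -1.2]
 [-0.3 -0.8]
 [ 0.5 -0.5]
 [ 0.6  0.1]
 [ 0.3 -0.2]
 [-0.6  0.6]
 [-0.9 -0.3]
 [-0.3 -1.8]
 [-1.5  0.4]
 [-0.7  0.7]]
push [631.7 -20.7  67. ]
rear [611.1  34.4  50. ]
tooth [582.5  48.2  62. ]
knob [523.9  39.1   0. ]
jar slicer xy 172.90935360508905 -14.643212602884695
slice slicer xy 158.23236338884522 -130.87395706489133
```

```bash
cat >> f1.py <<'E'
A=F
for cam in("top","side"):
    F=[f for f in A if f[0]==cam]
    r=least_squares(res,[553,20,.35,20],loss="soft_l1");print(cam,r.x,res(r.x).round(1))
for P in ([554,-38,94],[601,46,48],[605,40,54],[605,40,48],[692,80,50]): print(P,[proj(c,np.array(P,float)).round(1) for c in cm], "slicer", )
# back-project picks
from scipy.optimize import fsolve
def bp(c,px,z): return fsolve(lambda q:proj(c,np.array([*q,z]))-px,[560,0]).round(1)
print("top",[bp("top",f[1],f[4]) for f in A if f[0]=="top"]);print("side",[bp("side",f[1],f[4]) for f in A if f[0]=="side"])
print("knob",bp("top",T(443,343),97),bp("side",S(348,238),92),"tooth",bp("side",S(385,200),60),"jar",bp("top",T(215,85),85),bp("side",S(600,95),85))
E
python3 f1.py|tail -n +18
```

```text
slice slicer xy 158.23236338884522 -130.87395706489133
top [5.21551645e+02 3.89443258e+01 3.59437866e-01 7.71789816e-02] [ 0.1 -1.4 -0.9 -0.5 -0.3 -0.1  0.5  0.2  0.4  0.9  0.1  0.6]
side [ 5.26631444e+02  3.96435961e+01  3.56031099e-01 -1.19702491e+00] [ 0.2  0.5 -0.1 -0.4  0.5 -1.8 -0.7  0.3  0.1  0.7]
[554, -38, 94] [array([268.4, 186.6]), array([253.8, 198.6])] slicer
[601, 46, 48] [array([243. , 174.2]), array([264.1, 195.3])] slicer
[605, 40, 54] [array([244.8, 172.8]), array([265.5, 194.8])] slicer
[605, 40, 48] [array([244.8, 173. ]), array([265.5, 196.2])] slicer
[692, 80, 50] [array([233.3, 147.6]), array([288. , 188.3])] slicer
top [array([578.8, 153.2]), array([666.1, -74.7]), array([624.4, -88.9]), array([541. , 138.5]), array([641.4,   2. ]), array([646. , -14.1])]
side [array([588.7, 156.9]), array([672.6, -73.5]), array([645.9, -25.9]), array([646.7,   1.7]), array([649.8, -11.1])]
knob [553.3 -38.1] [556.1 -35.3] tooth [584.4  43. ] jar [697.9  88.4] [700.2  91.6]
```

The fit puts the slicer at about (525, 39) with yaw 20.5° and the carriage near 0, and the knob position agrees. I'll turn the tool so its y axis lies along slicer x, shut the fingers, then move above the start point.

```bash
cat > st.py <<'E'
# usage: st.py x y z (slicer x,y; TCP world z): remaining shift in the tool frame
import sys,numpy as np
from workcell import env
from scipy.spatial.transform import Rotation as Ro
P=np.array([525,39.2,0]);Rs=Ro.from_euler("z",20.5,degrees=True)
s=env.state();R=Ro.from_euler("xyz",s["ee_rot"],degrees=True)
print("t",round(s["time_s"],2),"slicer",Rs.inv().apply(s["ee_pos"]-P).round(1),"F slicer",Rs.inv().apply(s["force"]).round(1),"w",round(s["gripper_width"],1),"rot",s["ee_rot"].round(1))
if len(sys.argv)>1:
    g=P+Rs.apply(np.array(sys.argv[1:4],float));print("tool shift",R.inv().apply(g-s["ee_pos"]).round(1))
    print("tool turn",(R.inv()*Ro.from_euler("xyz",[180,0,110.5],degrees=True)).as_rotvec(degrees=True).round(1))
E
python3 -m crank '1 0 0 0 0 0 10.7;1 0 0 0 0 0 10.7;1 0 0 0 0 0 10.7;1 0 0 0 0 0 10.7' 10; python3 st.py 82 -119 150
```

```text
time_s: 1.5
ee_pos: [256.7, 514.5, 225.0]
ee_rot: [180.0, -0.0, 110.3]
force: [-0.2, -0.8, -0.6]
gripper_width: 54.1
gripper_force: 0.0
t 1.5 slicer [-84.8 539.2 225. ] F slicer [-0.5 -0.6 -0.6] w 54.1 rot [180.   -0.  110.3]
tool shift [-657.7  168.8   75. ]
tool turn [ 0.  -0.  -0.2]
```

```bash
python3 -m crank '1 -50 13 0 0 0 0;1 -50 13 0 0 0 0;1 -50 13 0 0 0 0;1 -50 13 0 0 0 0;1 -50 13 0 0 0 0;1 -50 13 0 0 0 0;1 -50 13 0 0 0 0;1 -50 13 0 0 0 0;1 -50 13 0 0 0 0;1 -50 13 0 0 0 0' >/dev/null; python3 st.py 82 -119 150
```

```text
t 2.75 slicer [ 47.1  37.9 225.1] F slicer [ 0.6  0.8 -0.8] w 0.7 rot [180.   -0.  110.7]
tool shift [-157.    34.4   75.1]
tool turn [ 0.  -0.   0.2]
```

```bash
python3 -m crank '1 -40 8 10 0 0 0;1 -40 8 10 0 0 0;1 -40 9 10 0 0 0;1 -37 9 10 0 0 0;1 0 0 30 0 0 0;1 0 0 5 0 0 0;1 0 0 0 0 0 0' >/dev/null; python3 st.py 82 -119 70
python3 - <<'E'
from workcell import grab_frame
import cv2
a=cv2.resize(grab_frame("top")[130:230,195:315],None,fx=4,fy=4,interpolation=2)
b=cv2.resize(grab_frame("side")[120:245,205:315],None,fx=4,fy=4,interpolation=2)[:400] if 0 else cv2.resize(grab_frame("side")[145:245,205:305],None,fx=4,fy=4,interpolation=2)
cv2.imwrite("pics/h1.png",cv2.hconcat([a[:,:400],b]))
E
```

```text
t 3.62 slicer [  81.4 -117.   150.2] F slicer [0.7 0.3 0.6] w 0.5 rot [-180.    -0.   110.7]
tool shift [-2.   0.6 80.2]
tool turn [-0.  -0.   0.2]
```

View pics/h1.png

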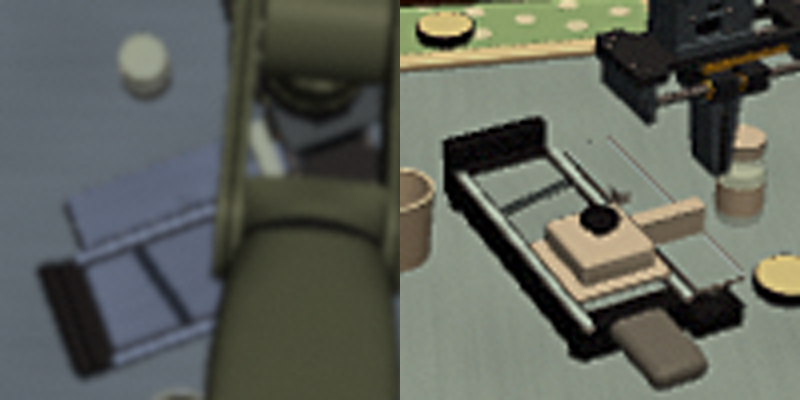

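The fingers hang above the bar behind the wing. I'll step back 4 mm for margin, then descend until contact.

```bash
python3 -m crank '1 -4 1 20 0 0 0;1 0 0 20 0 0 0;1 0 0 20 0 0 0;1 0 0 17 0 0 0;1 0 0 0 0 0 0' >/dev/null; python3 st.py 82 -121 50
python3 -m crank '1 0 0 3 0 0 0;1 0 0 3 0 0 0;1 0 0 3 0 0 0;1 0 0 0 0 0 0' >/dev/null; python3 st.py 82 -121 50
python3 - <<'E'
from workcell import grab_frame
import cv2
cv2.imwrite("pics/h2.png",cv2.resize(grab_frame("side")[145:245,205:325],None,fx=5,fy=5,interpolation=2))
E
```

```text
t 4.35 slicer [  81.8 -120.8   72.3] F slicer [-1.1  0.7 -0.2] w 0.4 rot [-179.9   -0.   110.7]
tool shift [-0.2  0.2 22.3]
tool turn [-0.1 -0.   0.2]
t 4.85 slicer [  82.2 -121.2   63.8] F slicer [-0.8  0.3 -0.3] w 0.5 rot [-180.    -0.   110.7]
tool shift [ 0.2 -0.2 13.8]
tool turn [-0.  -0.   0.2]
```

View pics/h2.png

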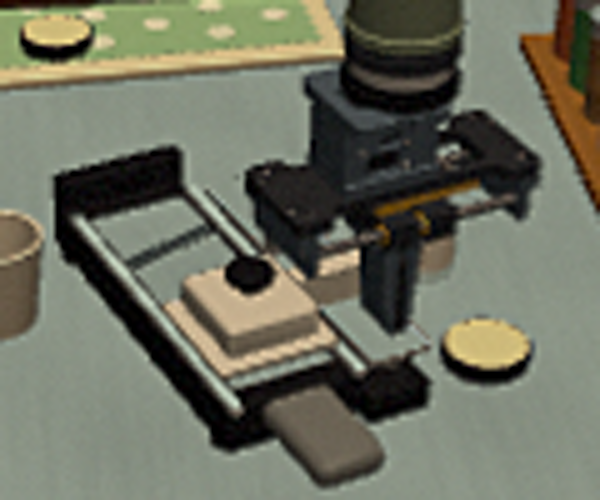

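The fingertips are behind the wing, over the bar near (395,325). The gripper bracket on the carriage side ends near (300,272), so I'll check its clearance over the knob.

Run:
```python
from fit import *
p=[525,39.2,np.radians(20.5)]
for x,y,z in [(82,-121,53),(82-89,-159,132),(82-89,-83,132),(82-89,-121,132),(82-70,-121,132),(82-89,-121,110),(0,-84,97)]:
    print((x,y,z),((proj("side",W(p,x,y,z))-[205,145])*5).round())
```

```text
(82, -121, 53) [379. 318.]
(-7, -159, 132) [291. 283.]
(-7, -83, 132) [235. 222.]
(-7, -121, 132) [263. 252.]
(12, -121, 132) [289. 244.]
(-7, -121, 110) [262. 280.]
(0, -84, 97) [245. 265.]
```

The body's lower edge matches the spec, which leaves about 20 mm over the knob when pressed. Now I'll press.

```bash
for i in 1; do python3 -m crank '1 0 0 3 0 0 0;1 0 0 3 0 0 0;1 0 0 3 0 0 0;1 0 0 0 0 0 0' >/dev/null; python3 st.py 82 -121 50; done;  python3 -m crank '1 0 0 3 0 0 0;1 0 0 2 0 0 0;1 0 0 0 0 0 0' >/dev/null; python3 st.py 82 -121 49.5
```

```text
t 5.4 slicer [  82.6 -121.4   55.2] F slicer [-1.   0.4  4.8] w 0.6 rot [180.    0.  110.7]
tool shift [ 0.5 -0.6  5.2]
tool turn [0.  0.  0.2]
t 5.78 slicer [  82.6 -121.5   50.5] F slicer [-1.   0.2  6.1] w 0.4 rot [179.9   0.  110.7]
tool shift [ 0.5 -0.6  1. ]
tool turn [0.1 0.  0.2]
```

```bash
python3 -m crank '1 2 0 0.8 0 0 0;1 4 0 0 0 0 0;1 4 0 0 0 0 0;1 4 0 0 0 0 0;1 4 0 0 0 0 0;1 4 0 0 0 0 0' >/dev/null; python3 st.py 82 41 50;python3 -m crank '1 4 0 0 0 0 0;1 4 0 0 0 0 0;1 4 0 0 0 0 0;1 4 0 0 0 0 0;1 4 0 0 0 0 0' >/dev/null; python3 st.py 82 41 50
```

```text
t 6.53 slicer [  83.5 -101.6   50.5] F slicer [-1.1 -5.8  6. ] w 0.4 rot [179.8   0.3 110.7]
tool shift [142.6  -0.9  -0.2]
tool turn [0.2 0.3 0.2]
t 7.15 slicer [ 83.2 -81.6  50.5] F slicer [-0.3 -5.4  5.9] w 0.6 rot [179.8   0.3 110.7]
tool shift [ 1.226e+02 -7.000e-01 -1.000e-01]
tool turn [0.2 0.3 0.2]
```

```bash
python3 -m crank '1 4 0 0.7 0 0 0;1 4 0 0 0 0 0;1 4 0 0 0 0 0;1 4 0 0 0 0 0;1 4 0 0 0 0 0;1 4 0 0 0 0 0' >/dev/null; python3 st.py 82 41 50;python3 -m crank '1 4 0 0 0 0 0;1 4 0 0 0 0 0;1 4 0 0 0 0 0;1 4 0 0 0 0 0;1 4 0 0 0 0 0' >/dev/null; python3 st.py 82 41 50
```

```text
t 7.9 slicer [ 83.2 -57.6  49.8] F slicer [-0.5 -6.8  6.7] w 0.5 rot [179.8   0.3 110.7]
tool shift [98.6 -0.8 -0.6]
tool turn [0.2 0.3 0.2]
t 8.53 slicer [ 83.1 -37.5  49.8] F slicer [-1.4 -6.4  6.9] w 0.5 rot [179.8   0.2 110.7]
tool shift [78.5 -0.8 -0.5]
tool turn [0.2 0.2 0.2]
```

Past the tooth line with no rise in force. Continuing towards home.

```bash
python3 -m crank '1 5 0 0 0 0 0;1 5 0 0 0 0 0;1 5 0 0 0 0 0;1 5 0 0 0 0 0;1 5 0 0 0 0 0;1 5 0 0 0 0 0;1 5 0 0 0 0 0' >/dev/null; python3 st.py 82 41 50;python3 -m crank '1 5 0 0 0 0 0;1 5 0 0 0 0 0;1 5 0 0 0 0 0;1 5 0 0 0 0 0;1 5 0 0 0 0 0;1 5 0 0 0 0 0' >/dev/null; python3 st.py 82 41 50
```

```text
t 9.4 slicer [82.9 -2.3 49.6] F slicer [-0.7 -6.4  6.9] w 0.6 rot [179.8   0.2 110.7]
tool shift [43.3 -0.7 -0.5]
tool turn [0.2 0.2 0.2]
t 10.15 slicer [82.7 27.8 49.6] F slicer [-1.9 -5.3  6.9] w 0.6 rot [179.9   0.2 110.7]
tool shift [13.2 -0.6 -0.5]
tool turn [0.1 0.2 0.2]
```

```bash
python3 -m crank '1 4 0 0 0 0 0;1 4 0 0 0 0 0' >/dev/null; python3 st.py 82 41 50;for i in 1; do python3 -m crank '1 1.5 0 0 0 0 0;1 1.5 0 0 0 0 0' >/dev/null; python3 st.py; done; python3 -m crank '1 1.5 0 0 0 0 0' >/dev/null; python3 st.py;python3 -m crank '1 1.5 0 0 0 0 0' >/dev/null; python3 st.py
```

```text
t 10.4 slicer [82.6 35.8 49.5] F slicer [-1.  -6.2  7.6] w 0.2 rot [179.9   0.2 110.8]
tool shift [ 5.2 -0.6 -0.5]
tool turn [0.1 0.2 0.3]
t 10.65 slicer [82.6 38.8 49.5] F slicer [-0.8 -6.3  7.1] w 0.6 rot [179.9   0.2 110.8]
t 10.78 slicer [82.6 40.3 49.5] F slicer [-1.  -5.9  6.7] w 0.2 rot [179.9   0.2 110.8]
t 10.9 slicer [82.6 40.6 49.6] F slicer [ -1.5 -13.8   7.4] w 0.4 rot [179.9   0.3 110.8]
```

```bash
python3 -m crank '1 1 0 0 0 0 0;1 0 0 0 0 0 0' >/dev/null; python3 st.py
python3 -m crank '1 -2 0 0 0 0 0;1 -2 0 0 0 0 0;1 -2 0 0 0 0 0;1 0 0 0 0 0 0' >/dev/null; python3 st.py
python3 -m crank '1 0 0 -5 0 0 0;1 0 0 -5 0 0 0;1 0 0 -10 0 0 0;1 0 0 -20 0 0 0;1 0 0 -30 0 0 0;1 0 0 -40 0 0 0;1 -50 0 0 0 0 0;1 -50 0 0 0 0 0;1 -50 0 0 0 0 0;1 0 0 0 0 0 0' >/dev/null; python3 st.py
python3 - <<'E'
from workcell import grab_frame
import cv2
a=cv2.resize(grab_frame("top")[130:230,195:295],None,fx=4,fy=4,interpolation=2)
b=cv2.resize(grab_frame("side")[150:250,205:305],None,fx=4,fy=4,interpolation=2)
cv2.imwrite("pics/h3.png",cv2.hconcat([a,b]))
E
```

```text
t 11.15 slicer [82.6 40.6 49.6] F slicer [ -1.3 -12.5   7.6] w 0.4 rot [179.8   0.4 110.8]
t 11.65 slicer [82.5 39.4 49.2] F slicer [0.4 3.7 6.6] w 0.1 rot [ 1.799e+02 -1.000e-01  1.106e+02]
t 12.9 slicer [  81.3 -114.7  157.7] F slicer [ 1.   0.2 -0.5] w 0.6 rot [-179.9    0.   110.4]
```

View pics/h3.png

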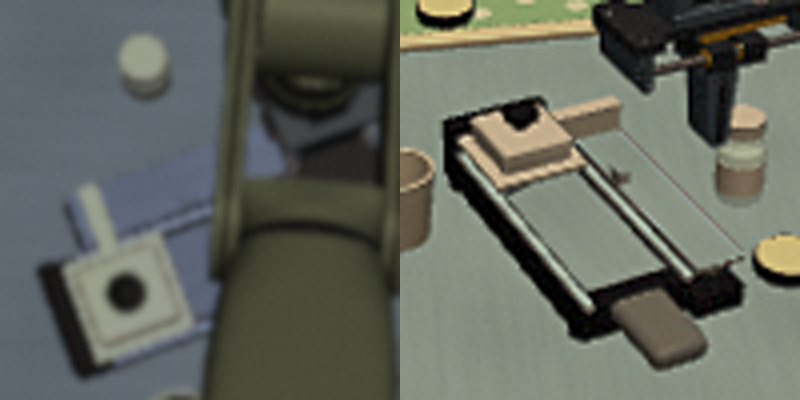

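The carriage sits against the end stop, with the wing at (590,115). The tooth stands up behind it at (617,173), the robot is clear, and the jar, slice and cup haven't moved.

```bash
python3 -c "
from workcell import env
print(env.job_done())"
```

```text
the job is handed in; nothing more can be done
None
```

The job is handed in: I pressed the catch bar down, pushed the carriage's wing past the tooth until it stalled against the end stop, then let go; the last picture shows the catch up behind the wing and nothing else in view moved.

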